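# Shut one damp box, hold the other half open

## Robot

A 6-joint arm with a two-finger parallel gripper is mounted at the origin on a cart in front of the work surface, level with it; the furniture and walls round the work are solid. World frame = base frame: x ahead of the robot, y to its left, z up, the work surface at z = 0. Lengths are in m, angles in rad, forces in N, time in s.
With the tool pointing down it reaches from about 0.3 to 0.825 m from the base axis. Payload 5.4 kg.
Tool frame: the origin (TCP) lies at the very end of the fingers, on their centre line; the grasp point (between the pads) lies 19 mm behind it; z points along the fingers, y is the line along which they close (so a half turn about z gives the same grasp; the last joint's range is limited). The gripper opens to 92 mm and grips with 3 to 60 N. Pads are 20 mm wide; open, the fingers measure 128 mm over their backs; the gripper's body (75 mm by 189 mm) begins 69 mm behind the grasp point.
Start: joints at [-1.393, 0.158, 1.597, -0, 1.386, -0.21], TCP at [0.217, -0.532, 0.215] pointing down, gripper open.
Joint ranges: [-2.91, 2.91], [-0.94, 2.29], [0.18, 2.7], [-1.29, 4.43], [0.17, 2.64], [-3, 3]. Speed limits (rad/s): [2.57, 2.57, 3.14, 3.14, 3.14, 3.14].

## Interface

Orientations are given as a rotation vector (axis times angle).
In Python, from workcell import bot gives the robot as it stands. Calls block until the motion is done:
- bot.goto(position, orientation): joint-space move of the TCP to a pose.
- bot.line_to(position, rot=None, max_speed=0.15): straight line of the TCP; rot=None keeps the orientation; max_speed is the mean speed in m/s.
- bot.set_joints(angles): joint-space move.
- bot.set_gripper(opening, newtons=None): opening from 0.0 (shut) to 1.0 (fully open); newtons is the grip in N (None keeps the last); returns when the fingers have stopped.
- bot.hold(seconds).
- bot.inverse_kinematics(position, orientation): joint angles nearest the present ones, or None.
- bot.read_camera(name): name is "side" or "top" or "wrist"; returns a dict with "pixels" (480x640x3 uint8, blue, green, red), "fx", "fy", "cx", "cy" (pixels), "R" (3x3) and "t" (3): a world point X has camera coordinates R X + t. Camera axes: x right, y down, z forward; pixel columns grow to the right and rows downward; lengths in m; the calibration is good to about 2 mm. The wrist camera is an equidistant fisheye: a pixel r from the principal point sees the ray r / f radians off the axis. A picture is of the moment at which its call begins. There is no depth.
A pose or a line that the arm cannot do raises bot.MotionError and nothing moves.
- bot.job_done(): hands the job in; it is judged then, once.
Readings, each from a call of its own:
- bot.current_clock(): time.
- bot.current_joints(): joint angles.
- bot.current_joint_vel(): joint speeds.
- bot.current_effort(): joint torques, N m.
- bot.current_ee_pos(): TCP position.
- bot.current_tool_rot(): TCP orientation.
- bot.current_contact_force(): force on the tool from outside, world axes, zero at the start.
- bot.current_ft_torque(): the same for the moment, N m.
- bot.current_opening(): opening from 0.0 (shut) to 1.0 (fully open).
- bot.current_grip_force(): force on a finger pad.
Only numpy, scipy, OpenCV 4.12 (cv2) and the standard library are available. Lean on these libraries where they do the work, as an engineer would, in place of code of your own. Each camera call takes 0.05 s, during which the arm holds its last target. There are 200 camera calls.

## Task

One of the two plywood damp boxes stands open and the clay in it is drying out: lower its lid gently until it rests shut on the rim. Then raise the lid of the other box to 45 degrees (half-way to upright) and keep holding it still there so that I can look in: the program finishes while the arm holds the lid. Do not let either lid slam, and leave the other things on the table where they are.

Things in the scene. Friction and masses are not known exactly. Their poses are not given: they have to be found in the camera images.
- box_1: plywood damp box fixed to the table, the one whose lid stands OPEN at the start, leaning back on its stop; a flat clay disc lies inside. Outside 115 (x) x 140 (y) x 90 mm high; the two boxes look alike and either may be the left one. Origin: centre of its underside; its x axis points to the back (hinge side), -x to the front (handle side), z up.
- hinge_1 (a point): middle of the hinge axis of box_1's lid: 61.5 mm behind the box centre and 94 mm above the table; the axis runs along the box's y axis. At lid angle a the handle rod lies 175 cos(a) mm to the front of it and 175 sin(a) mm above it.
- handle_1 (a point): middle of the handle rod of lid 1; moves with the lid. A bail of round aluminium rod, 10 mm thick; its straight part runs parallel to the hinge, about 80 mm clear for fingers, 175 mm from the hinge axis, in the plane of the lid board and 55 mm beyond the board's front edge. With the lid shut it stands 55 mm in front of the box, 94 mm above the table.
- lid_1 (a joint): opening angle of box_1's lid in rad (1.83 at the start): 0 = shut, resting on the rim (its stop), 0.785 = 45 degrees, 1.57 = upright, 1.83 = leaning back on its stop. Lid board 8 mm thick, 140 mm wide, about 0.22 kg (varies by 30 %), free hinge: let go below upright it falls shut. Raising it by the handle takes about 1 to 2 N.
- box_2: plywood damp box fixed to the table, the one whose lid is SHUT at the start; a lump of clay is inside. Outside 115 (x) x 140 (y) x 90 mm high; the two boxes look alike and either may be the left one. Origin: centre of its underside; its x axis points to the back (hinge side), -x to the front (handle side), z up.
- hinge_2 (a point): middle of the hinge axis of box_2's lid: 61.5 mm behind the box centre and 94 mm above the table; the axis runs along the box's y axis. At lid angle a the handle rod lies 175 cos(a) mm to the front of it and 175 sin(a) mm above it.
- handle_2 (a point): middle of the handle rod of lid 2; moves with the lid. A bail of round aluminium rod, 10 mm thick; its straight part runs parallel to the hinge, about 80 mm clear for fingers, 175 mm from the hinge axis, in the plane of the lid board and 55 mm beyond the board's front edge. With the lid shut it stands 55 mm in front of the box, 94 mm above the table.
- lid_2 (a joint): opening angle of box_2's lid in rad (0 at the start): 0 = shut, resting on the rim (its stop), 0.785 = 45 degrees, 1.57 = upright, 1.83 = leaning back on its stop. Lid board 8 mm thick, 140 mm wide, about 0.22 kg (varies by 30 %), free hinge: let go below upright it falls shut. Raising it by the handle takes about 1 to 2 N.
- masking_tape_mid (a point): bystander, to be left alone: roll of masking tape, 98 mm across, 25 mm high, loose; point on its axis 13 mm above its underside.
- yellow_scraper_mid (a point): bystander, to be left alone: yellow plastic scraper, 74x110x14 mm, loose; point on its axis 13 mm above its underside.
- ring_cutter_mid (a point): bystander, to be left alone: tinned ring cutter, 69 mm across, 28 mm high, loose; point on its axis 13 mm above its underside.
- salt_dish_mid (a point): bystander, to be left alone: small white dish, 70 mm across, 27 mm high, loose; point on its axis 13 mm above its underside.

How it is judged:
On the way, in this order (a step that is already met when the one before it is completed fails the run):
1. the lid that stood open rests shut on its rim, and the other box has not been opened yet (value of joint lid_1 below 0.03 rad and value of joint lid_2 below 0.1 rad), for 0.3 s.
2. the other lid is held at 45 degrees (value of joint lid_2 between 0.665 and 0.905 rad and contact force between any of the fingers, the arm and box_2 above 0.3 N), for 0.3 s.
At the end, for the whole second after the job is handed in: lid 1 is shut (under 0.03 rad) and the arm, still touching lid 2 (contact over 0.3 N), holds it still (under 0.1 rad/s) at 45 degrees, within 7 degrees either way (0.665 to 0.905 rad) (all of step 2 and value of joint lid_1 below 0.03 rad and velocity of joint lid_2 between -0.1 and 0.1 rad/s); the arm keeps its last pose, push and grip.
It fails at once if lid 1 slams (faster than 2.5 rad/s, 0.4 m/s at the handle, as it nears the rim) (value of joint lid_1 below 0.25 rad and velocity of joint lid_1 below -2.5 rad/s).
It fails at once if lid 2 slams (faster than 2.5 rad/s, 0.4 m/s at the handle, as it nears the rim) (value of joint lid_2 below 0.25 rad and velocity of joint lid_2 below -2.5 rad/s).
It fails at once if a loose bystander is moved by more than 30 mm (distance of any of masking_tape_mid, yellow_scraper_mid, ring_cutter_mid, salt_dish_mid from where it was at the start of the episode above 0.03 m).
It also fails if it takes over 51 s, if anything falls off the work surface, if the arm or the gripper's body presses on something with over 40 N, if the wrist force passes 120 N, or if a joint passes its speed limit or range.

## Working session

There is one attempt and no reset: what is moved stays moved. The work goes in short steps, each a Python script; the robot and the scene stay as the last script left them, time stands still between calls to the robot, and variables do not carry over. Pictures are saved under pics/ and viewed, at most 10 in all, crops included, and the job is handed in when it is done.

```bash
mkdir -p pics
python3 - <<'E'
from workcell import bot
import cv2,numpy as np
for n in("top","side"):
    c=bot.read_camera(n); cv2.imwrite(f"pics/{n}0.png",c["pixels"]); np.savez(f"{n}0.npz",**c)
    print(n,c["fx"],c["fy"],c["cx"],c["cy"],np.round(c["R"],3).tolist(),np.round(c["t"],3), (-c["R"].T@c["t"]).round(3))
print(bot.current_tool_rot(),bot.current_clock())
E
```

```text
top 528.9006692240296 528.9006692240296 316.03893034257425 244.21981386365186 [[0.006, -1.0, 0.009], [-0.982, -0.007, -0.187], [0.187, -0.008, -0.982]] [-0.034  0.552  1.04 ] [ 0.348 -0.022  1.125]
side 488.55099405752134 488.55099405752134 318.8388858759199 243.30503967540363 [[-0.817, -0.576, 0.024], [-0.307, 0.401, -0.863], [0.487, -0.713, -0.505]] [0.425 0.28  0.864] [0.013 0.748 0.668]
[-3.08108384e+00 -6.05055159e-01 -2.00159593e-05] 0.1
```

View pics/top0.png

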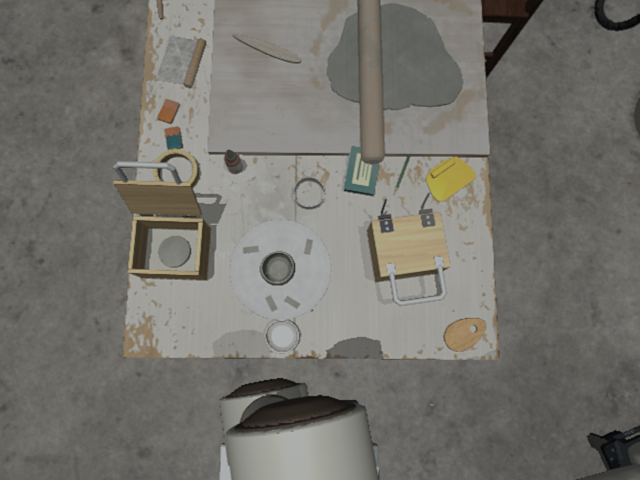

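View pics/side0.png

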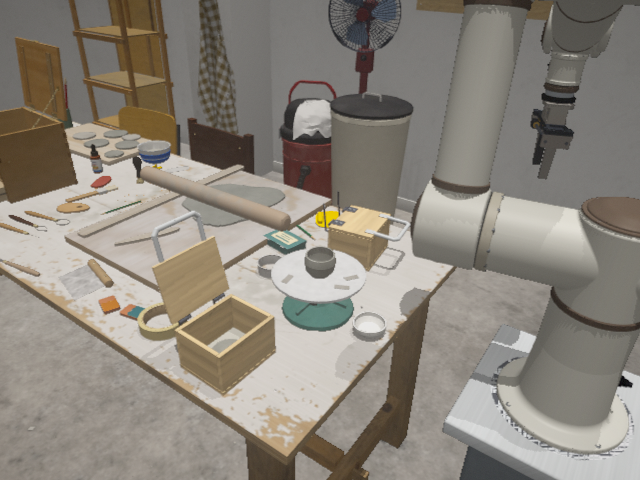

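Top view: the open box_1 is on the left (rim about x 130–210, y 215–278, handle about (117,163)–(178,168)). The shut box_2 is on the right (handle rod about (395,303)–(443,297)). The tape lies behind box_1, with a banding wheel between the boxes. I'll zoom in for exact pixels.

Run:
```python
import cv2,numpy as np
t=cv2.imread("pics/top0.png")
a=cv2.resize(t[150:290,100:220],None,fx=3.3,fy=3.3,interpolation=cv2.INTER_CUBIC)
b=cv2.resize(t[190:330,350:470],None,fx=3.3,fy=3.3,interpolation=cv2.INTER_CUBIC)
for im,(u0,v0) in((a,(100,150)),(b,(350,190))):
    for k in range(0,140,20):
        if k<120: cv2.putText(im,str(u0+k),(int(k*3.3),10),0,.35,(0,0,255));cv2.line(im,(int(k*3.3),0),(int(k*3.3),600),(0,0,255),1)
        cv2.putText(im,str(v0+k),(0,int(k*3.3)),0,.35,(255,0,0));cv2.line(im,(0,int(k*3.3)),(600,int(k*3.3)),(255,0,0),1)
cv2.imwrite("pics/z.png",np.hstack([a,b]))
```

```text
(no output)
```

View pics/z.png

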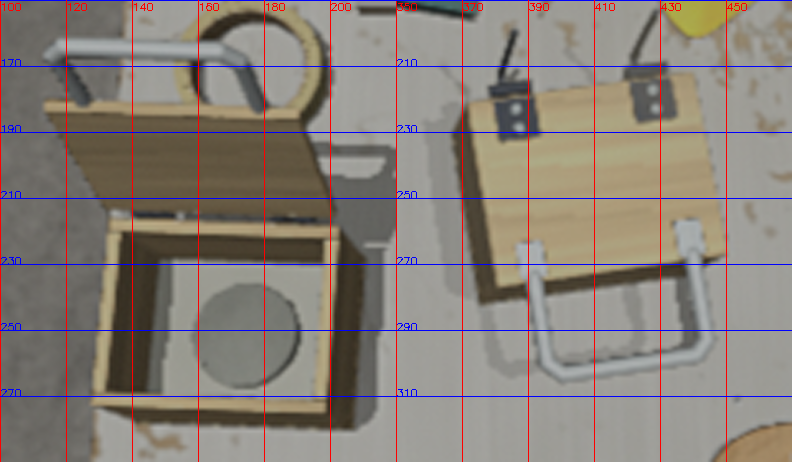

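The crop shows the box_1 rim corners at about (133,217), (203,220), (199,273) and (128,271), with handle_1 at (118,164)–(168,166). The box_2 lid corners are at about (373,221), (440,212), (381,277) and (449,268), with rod 2 at (398,304)–(444,296).

```bash
cat > h.py <<'E'
import numpy as np
def cast(c,uv,z):
    d=c["R"].T@np.array([(uv[0]-c["cx"])/c["fx"],(uv[1]-c["cy"])/c["fy"],1.]); o=-c["R"].T@c["t"]
    return o+d*(z-o[2])/d[2]
E
python3 - <<'E'
from h import *
c=np.load("top0.npz")
P=lambda l,z:np.array([cast(c,p,z) for p in l])
a=P([(132.7,217.3),(202.7,219.7),(128.2,271.2),(199.1,273.3)],.09)
b=P([(372.7,221.2),(440,212.4),(380.6,277.3),(449.4,267.6)],.098)
for q in(a,b):
    e=(q[0]-q[1]+q[2]-q[3])/2; f=(q[0]-q[2]+q[1]-q[3])/2
    print(q.round(3).tolist(),q.mean(0).round(4),"yaw y",np.arctan2(-e[0],e[1]),"yaw x",np.arctan2(f[1],f[0]),np.linalg.norm(e),np.linalg.norm(f))
for l,z in(([(118.2,164.5),(168.2,165.8)],.265),([(398.2,303.6),(443.6,296)],.096)):
    q=P(l,z);e=q[0]-q[1];print(q.round(3).tolist(),q.mean(0),np.arctan2(-e[0],e[1]))
for n,uv,z in(("dish",(283,335),.02),("wheelctr",(278,268),.1),("wheelL",(230,268),.1),("wheelR",(330,268),.1),("wheel bottom",(280,318),.1),("cutter",(309,193),.028),("tape",(176,168),.02),("cup",(278,262),.15)): print(n,cast(c,uv,z).round(3))
E
```

```text
[[0.597, 0.338, 0.09], [0.593, 0.198, 0.09], [0.488, 0.339, 0.09], [0.485, 0.2, 0.09]] [0.5405 0.2687 0.09  ] yaw y -0.024953162747800312 yaw x -0.014991624794816045 0.13990874803794892 0.10868672478700896
[[0.591, -0.143, 0.098], [0.61, -0.278, 0.098], [0.478, -0.157, 0.098], [0.498, -0.292, 0.098]] [ 0.5442 -0.2175  0.098 ] yaw y 0.14411517712554997 yaw x 0.12495510770039081 0.13692186037930493 0.11294750752102975
[[0.647, 0.308, 0.265], [0.645, 0.223, 0.265]] [0.64580082 0.2658324  0.265     ] -0.01819154949900895
[[0.427, -0.19, 0.096], [0.443, -0.279, 0.096]] [ 0.43490528 -0.23475994  0.096     ] 0.17086415306856753
dish [0.367 0.036 0.02 ]
wheelctr [0.495 0.044 0.1  ]
wheelL [0.494 0.138 0.1  ]
wheelR [ 0.495 -0.058  0.1  ]
wheel bottom [0.398 0.038 0.1  ]
cutter [ 0.668 -0.015  0.028]
tape [0.725 0.276 0.02 ]
cup [0.499 0.041 0.15 ]
```

```bash
cat >> h.py <<'E'
from scipy.spatial.transform import Rotation as Rot
H={1:(np.array([.602,.267,.094]),-.018),2:(np.array([.6065,-.2085,.094]),.15)}
def rot(k,flip=False):
    p=H[k][1]+(np.pi if flip else 0); y=np.array([np.cos(p),np.sin(p),0]); z=np.array([0,0,-1.])
    return Rot.from_matrix(np.c_[np.cross(y,z),y,z]).as_rotvec()
def tcp(k,a,up=0):
    h,p=H[k]; return h+.175*np.array([-np.cos(a)*np.cos(p),-np.cos(a)*np.sin(p),np.sin(a)])+[0,0,up-.019]
E
python3 - <<'E'
from h import *
from workcell import bot
import cv2
for k in(1,2):
  for f in(0,1):
    for a,u in((1.83,.1),(1.83,0),(.8,0),(0,0)):
      q=bot.inverse_kinematics(tcp(k,a,u),rot(k,f)); print(k,f,a,None if q is None else np.round(q,2))
R=rot(1) 
q=[bot.inverse_kinematics(tcp(1,1.83,.1),rot(1,f)) for f in(0,1)]
f=0 if q[0] is not None and (q[1] is None or abs(q[0][5])<abs(q[1][5])) else 1
p=bot.current_ee_pos(); bot.line_to([p[0],p[1],.4],max_speed=.3)
bot.goto([.45,.1,.42],rot(1,f)); bot.line_to(tcp(1,1.83,.1),max_speed=.25); bot.set_gripper(.5,8)
print("flip",f,bot.current_clock(),bot.current_ee_pos(),bot.current_contact_force())
c=bot.read_camera("wrist"); np.savez("w.npz",**c); cv2.imwrite("pics/w1.png",c["pixels"])
E
```

```text
1 0 1.83 [ 0.22  0.45  0.99 -0.    1.7   0.24]
1 0 1.83 [ 0.22  0.47  1.16 -0.    1.52  0.24]
1 0 0.8 [ 0.29  0.11  1.68 -0.    1.35  0.31]
1 0 0 [ 0.32  0.14  1.91 -0.    1.09  0.34]
1 1 1.83 [ 0.22  0.45  0.99 -0.    1.7  -2.91]
1 1 1.83 [ 0.22  0.47  1.16 -0.    1.52 -2.91]
1 1 0.8 [ 0.29  0.11  1.68 -0.    1.35 -2.83]
1 1 0 [ 0.32  0.14  1.91 -0.    1.09 -2.8 ]
2 0 1.83 [-0.48  0.4   1.06 -0.    1.69 -0.63]
2 0 1.83 [-0.48  0.42  1.22 -0.    1.5  -0.63]
2 0 0.8 [-0.66  0.07  1.72 -0.    1.35 -0.81]
2 0 0 [-0.74  0.11  1.95 -0.    1.09 -0.89]
2 1 1.83 [-0.48  0.4   1.06 -0.    1.69  2.51]
2 1 1.83 [-0.48  0.42  1.22 -0.    1.5   2.51]
2 1 0.8 [-0.66  0.07  1.72 -0.    1.35  2.33]
2 1 0 [-0.74  0.11  1.95 -0.    1.09  2.25]
flip 0 5.2917 [0.646849   0.26620485 0.34411157] [0.29206462 0.17265069 0.0755629 ]
```

View pics/w1.png

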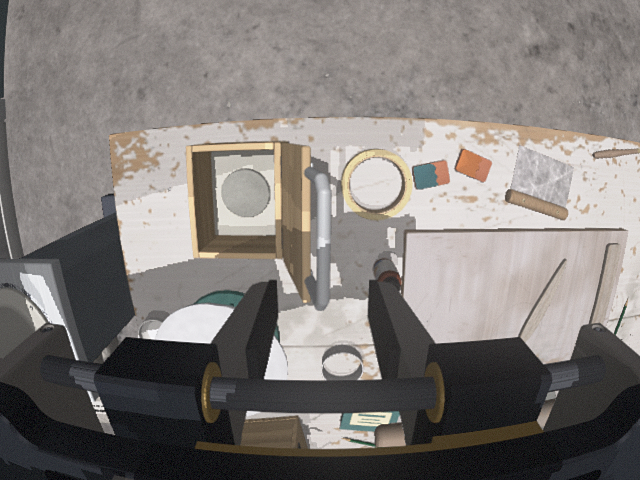

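The wrist view shows rod 1 running from (322,170) to (322,305), centred between the fingers (277–370). I'll check it with a ray, then descend, grip and lower.

```bash
cat > low.py <<'E'
from h import *
from workcell import bot
c=np.load("w.npz")
def fish(uv,z):
    d=np.array([uv[0]-c["cx"],uv[1]-c["cy"]]); th=np.hypot(*d)/c["fx"]; d=d/np.hypot(*d)*np.sin(th)
    v=c["R"].T@[*d,np.cos(th)]; o=-c["R"].T@c["t"]; return o+v*(z-o[2])/v[2]
r=[fish(p,.263) for p in((322,180),(322,300))]; print("rod",np.round(r,4))
m=np.mean(r,0)
assert np.hypot(*(m-tcp(1,1.83))[:2])<.015
bot.line_to(tcp(1,1.83),max_speed=.1); print("F",bot.current_contact_force())
bot.set_gripper(0.,8)
print("open",bot.current_opening(),bot.current_grip_force(),bot.current_contact_force(),bot.current_clock())
assert .07<bot.current_opening()<.16
for a in np.arange(1.73,.05,-.1):
    bot.line_to(tcp(1,a),max_speed=.07)
    F=bot.current_contact_force(); print(round(a,2),np.round(F,1),round(bot.current_opening(),3))
    if np.linalg.norm(F)>40: break
print(bot.current_clock())
E
python3 low.py
```

```text
rod [[0.6467 0.3169 0.263 ]
 [0.6451 0.2275 0.263 ]]
F [0.54565395 0.88069916 0.24253897]
open 0.10086433452796639 7.999392449855804 [1.18464483 1.66003501 0.11411155] 7.125
1.73 [0.5 0.7 0.7] 0.103
1.63 [0.6 0.7 0.6] 0.107
1.53 [-0.4  1.6  0.2] 0.106
1.43 [-0.1  2.7  0.7] 0.102
1.33 [0.4 3.7 0.1] 0.107
1.23 [-0.2  3.3 -1.1] 0.103
1.13 [ 0.   3.7 -0.8] 0.105
1.03 [ 0.8  2.3 -1. ] 0.105
0.93 [ 0.8  2.4 -0.5] 0.101
0.83 [ 0.1  1.4 -0.5] 0.105
0.73 [ 0.3  2.1 -1.6] 0.102
0.63 [ 1.3  1.9 -0.7] 0.104
0.53 [ 0.8  2.7 -1.4] 0.102
0.43 [ 2.   3.2 -0.9] 0.109
0.33 [ 2.4  2.  -0.8] 0.105
0.23 [ 3.6  1.2 -1.5] 0.105
0.13 [ 3.2  1.8 -1.2] 0.104
13.925
```

Tracking went well. Next I'll set the lid down slowly and release it.

```bash
cat > rel.py <<'E'
from h import *
from workcell import bot
import cv2
for a in np.arange(.10,-.07,-.015):
    bot.line_to(tcp(1,a),max_speed=.03); F=bot.current_contact_force(); print(round(a,3),np.round(F,1),bot.current_ee_pos().round(4) if hasattr(bot.current_ee_pos(),'round') else bot.current_ee_pos())
    if F[2]>5: break
bot.hold(.2); bot.set_gripper(.45); bot.hold(.3)
p=np.array(bot.current_ee_pos()); bot.line_to(p+[0,0,.2],max_speed=.2)
bot.hold(.3)
print(bot.current_clock())
c=bot.read_camera("side"); cv2.imwrite("pics/s2.png",c["pixels"])
E
python3 rel.py
```

```text
0.1 [ 4.1  1.2 -1.5] [0.4282 0.2701 0.0923]
0.085 [ 4.7  0.7 -1.4] [0.4279 0.2701 0.0898]
0.07 [ 4.   0.7 -1.6] [0.4277 0.2701 0.0871]
0.055 [ 5.6  0.6 -0.1] [0.4276 0.2702 0.0844]
0.04 [ 4.9  1.3 -0.5] [0.4275 0.2702 0.0817]
0.025 [ 5.3  1.  -0.8] [0.4274 0.2701 0.079 ]
0.01 [4.8 1.4 0.2] [0.4274 0.2702 0.0766]
-0.005 [2.5 0.1 7.3] [0.4274 0.2703 0.0748]
18.575
```

View pics/s2.png

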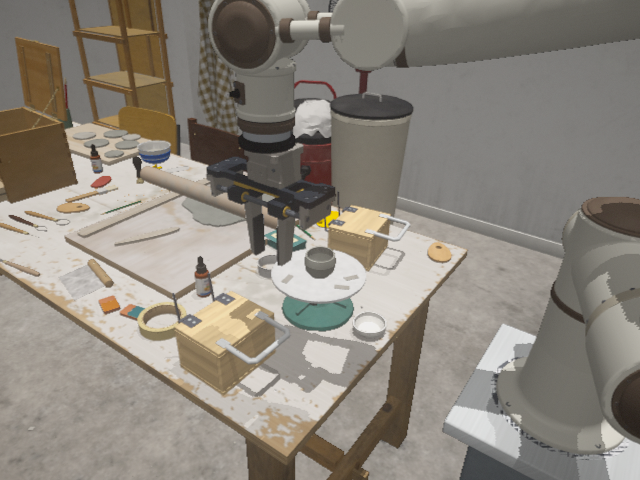

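Lid 1 is shut (rod at (215–290, 330–360), board flat) and the tape and dish haven't moved. Now to above handle 2.

Run:
```python
from h import *
from workcell import bot
import cv2
p=tcp(2,0,.2); bot.line_to([.43,.05,p[2]+.02],max_speed=.25); bot.goto(p,rot(2)); bot.line_to(tcp(2,0,.1),max_speed=.2)
print(bot.current_clock(),bot.current_ee_pos(),bot.current_joints())
c=bot.read_camera("wrist"); np.savez("w.npz",**c); cv2.imwrite("pics/w2.png",c["pixels"])
```

```text
21.4083 [ 0.43421383 -0.23455085  0.17616414] [-7.40709579e-01 -2.33852912e-02  1.86603712e+00  5.29769012e-05
  1.29725966e+00 -8.91737631e-01]
```

View pics/w2.png

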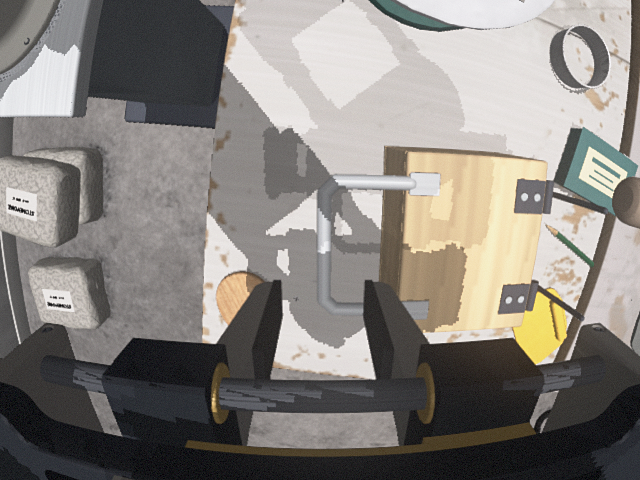

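Rod 2 runs (323,190)–(323,300), parallel to and centred between the fingers. Grip and raise it.

```bash
cat > up.py <<'E'
from h import *
from workcell import bot
c=np.load("w.npz")
def fish(uv,z):
    d=np.array([uv[0]-c["cx"],uv[1]-c["cy"]]); th=np.hypot(*d)/c["fx"]; d=d/np.hypot(*d)*np.sin(th)
    v=c["R"].T@[*d,np.cos(th)]; o=-c["R"].T@c["t"]; return o+v*(z-o[2])/v[2]
m=np.mean([fish(p,.094) for p in((323,190),(323,300))],0); print("rod",m.round(4))
assert np.hypot(*(m-tcp(2,0))[:2])<.015
bot.line_to(tcp(2,0),max_speed=.1); bot.set_gripper(0.,10)
print("open",bot.current_opening(),bot.current_contact_force(),bot.current_ee_pos())
assert .07<bot.current_opening()<.16
for a in [*np.arange(.08,.75,.08),.785]:
    bot.line_to(tcp(2,a),max_speed=.06)
    F=bot.current_contact_force(); print(round(a,2),np.round(F,1),round(bot.current_opening(),3))
    if np.linalg.norm(F)>40: break
bot.hold(.6); print(bot.current_contact_force(),bot.current_ee_pos(),tcp(2,.785),bot.current_opening(),bot.current_clock())
import cv2
for n in("side",): cv2.imwrite("pics/s3.png",bot.read_camera(n)["pixels"])
E
python3 up.py
```

```text
rod [ 0.434  -0.2323  0.094 ]
open 0.10452445105641386 [ 6.07861958  2.04298609 -0.48124662] [ 0.43507807 -0.23456562  0.07555782]
0.08 [ 5.   0.9 -0.9] 0.1
0.16 [ 5.8  0.9 -0.6] 0.104
0.24 [ 7.3  1.  -3.3] 0.103
0.32 [ 8.8  0.7 -4. ] 0.103
0.4 [ 9.3  0.4 -5.1] 0.103
0.48 [11.4 -0.8 -7.8] 0.104
0.56 [13.   0.2 -9.6] 0.103
0.64 [ 14.1  -1.3 -12.2] 0.102
0.72 [ 12.8  -1.  -11.6] 0.105
0.79 [ 10.4  -2.1 -11.7] 0.104
[ 10.51269787  -1.54433767 -11.1545085 ] [ 0.48588469 -0.22660311  0.19702912] [ 0.48409711 -0.22699939  0.19869441] 0.10447712755904802 27.575
```

View pics/s3.png

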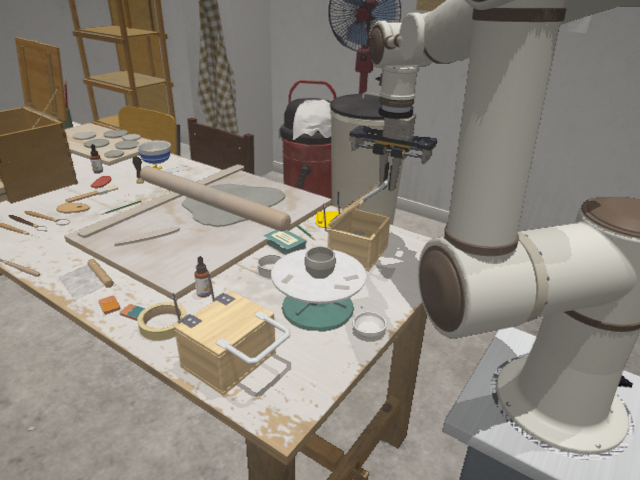

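Lid 2 is held at about 45°: the rod height from the TCP gives about 0.77 rad, the grip is firm and the force steady. Lid 1 is shut and the bystanders haven't moved. Handing in.

```bash
python3 -c "
from workcell import bot
print(bot.job_done(),bot.current_clock())"
```

```text
the job is handed in; nothing more can be done
the job is handed in; nothing more can be done
```

The job is handed in: lid 1 was lowered gently and rests shut, and the arm is holding lid 2 still at about 45° (0.77 rad estimated from the gripper height); the verdict was not shown.

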